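# Gauge the angled bore of a foam mock-up and present the rod for reading

### The arm

A 7-joint arm with a two-finger parallel gripper is mounted at the origin on the work surface. World frame = base frame: x ahead of the robot, y to its left, z up, the work surface at z = 0. Lengths are in mm, angles in rad, forces in N, time in s.
With the tool pointing down it reaches from about 425 to 925 mm from the base axis. Payload 6.8 kg.
Tool frame: the origin (TCP) lies at the very end of the fingers, on their centre line; the grasp point (between the pads) lies 19 mm behind it; z points along the fingers, y is the line along which they close (so a half turn about z gives the same grasp; the last joint's range is limited). The gripper opens to 88 mm and grips with 3 to 60 N. Pads are 20 mm wide; open, the fingers measure 115 mm over their backs; the gripper's body (75 mm by 178 mm) begins 61 mm behind the grasp point.
Start: joints at [1.21, 0.477, 0.022, 1.555, -0.011, 1.109, -0.083], TCP at [168.837, -653.561, 222.664] pointing down, gripper open.
Joint ranges: [-2.96, 2.96], [-0.34, 2.1], [-1.41, 1.46], [0.24, 2.44], [-1.37, 4.51], [0.17, 1.92], [-2.96, 2.96]. Speed limits (rad/s): [2.39, 2.39, 3.14, 3.14, 3.14, 3.14, 3.14].

### API

Orientations are given as a rotation vector (axis times angle).
In Python, from bench import get_state, camera, camera_params, close_job gives the robot as it stands. The module is installed in compiled form; this text tells all that it offers.
- The arm moves only by the shell command python3 -m creep 'ROWS' [FORCE]. ROWS is JSON, one flat list of numbers, 7 for each row, row after row: the shift along the world's x, y, z in units of 0.025 m (1.0 is 0.025 m), then the turn, a rotation vector about the world's x, y, z in units of 0.1 rad (1.0 is 0.1 rad), then the closure, from 0 (fully open) to 1 (shut). In form: [x, y, z, wx, wy, wz, gripper, x, y, z, wx, wy, wz, gripper, ...]. A call has 1 to 10 rows; each row shifts and turns the commanded pose from where the row before left it; what a row does not reach is not made up. A row lasts 1/12 s, in which the tool goes at most 41.7 mm and 7.16 degrees, less where a joint would pass 70% of its speed; a pose out of reach is approached as far as the arm can. A call with a number of a shift or a turn outside -1 to 1 is refused whole. A call with a gripper value outside its range is refused whole. The fingers move at their own pace and stop on an object; FORCE is the grip in N (left out, the last holds). Time passes only in rows, so rows that do not move let the fingers close. It gives the time, the measured TCP pose, the force, the opening and the grip force at its end, in the units of the state.
- get_state(): the state, without advancing time (a new reading comes with each control period).
- camera(name): name is "side" or "top" or "wrist"; returns (picture, depth): 420x560x3 uint8, red, green, blue; 420x560 float32, mm along the optical axis (not along the pixel's ray), 0 where there is no reading.
- camera_params(name): a dict with "fx", "fy", "cx", "cy" (pixels), "T" (4x4, takes a point from camera to world coordinates). Camera axes: x right, y down, z forward; pixel columns grow to the right and rows downward; lengths in mm; the calibration is good to about 2 mm. A picture is of the moment at which its call begins: read the wrist's pose just before it. camera_params takes no time and is no camera call; for the wrist camera it gives the pose at the moment of the call.
- close_job(): hands the job in; it is judged then, once.
The state is a dict: "clock": time; "joint_positions": joint angles; "joint_velocities": joint speeds; "effort": joint torques, N m; "position": TCP position; "orientation": TCP orientation; "ft_force": force on the tool from outside, world axes, zero at the start; "moment": the same for the moment, N m; "grip_width": opening from 0.0 (shut) to 1.0 (fully open); "grasp_force": force on a finger pad.
Only numpy, scipy, OpenCV 4.12 (cv2) and the standard library are available. Lean on these libraries where they do the work, as an engineer would, in place of code of your own. Each camera call takes 0.05 s, during which the arm holds its last target. There are 200 camera calls.

### The job

Put the foam offcut that stands in front of the slanted guide tube into the scrap tray and leave it there. Then take the gauge rod from its wooden rest, push it tip first into the guide tube until its collar stops against the tube's mouth, draw it out again, and present it for reading: finish while still holding the rod in the gripper, still and level, clear of everything else, with its tip some 15 cm above the middle of the white card. Leave the other things on the bench where they are.

Things in the scene. Friction and masses are not known exactly. Their poses are not given: they have to be found in the camera images.
- mockup: Fixed model: plywood baseboard 240 x 100 x 12 mm with a pale green foam block that carries the slanted guide tube. Origin on the bench, straight below the centre of the tube's mouth; +x is the horizontal direction in which the mouth looks out (roughly away from the robot). The baseboard spans x -150 to +90 mm, the foam x -140 to -10 mm, at most 120 mm high.
- guide_tube: Aluminium tube, 100 mm deep, open, sticking 40 mm out of the foam, fixed. Origin at the centre of its mouth, 110 mm above the bench; its +x axis is the bore's axis pointing OUT of the mouth, 30 degrees above horizontal. Bore 14 mm in diameter, flared over the last 9 mm to 24 mm at the mouth; rim 32 mm outside diameter. The rod goes in along -x until its origin meets this one.
- offcut: Loose green foam offcut, an upright block 50 x 36 x 140 mm (its x, y, z), about 60 g, standing on the mockup's baseboard (top of it 12 mm above the bench) 50 to 65 mm in front of the mouth, blocking it; its y faces are free for the fingers. Origin at the centre of its underside, z up when it stands.
- offcut_center (a point): Centre of the offcut, 70 mm above its underside.
- scrap_tray: Fixed grey open tray 220 x 180 x 50 mm (x, y, z), walls and floor 5 mm. Origin under its centre, on the bench.
- rest: Fixed plywood rest for the gauge rod: base 160 x 70 x 12 mm, its x from -45 to +115 mm, with two notched cheeks 12 mm thick and 50 mm wide (across), centred at x -22 and +95 mm, up to 65 mm high. Origin on the bench straight below the gauge rod's origin; x along the rod.
- gauge: Loose steel gauge rod, 240 g, 188 mm long, lying level in the rest, axis 55 mm above the bench, tip roughly toward the robot. Origin on the axis at the collar's stop face; +x from tip to handle. Round shaft d 10 mm, x -80 (tip, tapered 6 mm) to 0; collar d 36 mm, x 0 to 8; square handle 16 x 16 mm, x 8 to 108, sides upright: grip around x 50, between the cheeks. Centre of mass near x 30.
- gauge_tip (a point): Tip of the gauge rod's shaft, 80 mm from the collar's stop face.
- card: Fixed flat white card 130 x 110 x 2 mm on the bench, the reading place. Origin under its centre. (A brown abrasive sheet of the same size lies elsewhere and does not matter.)
- bench_brush: Bystander, to be left alone: loose wooden bench brush 200 x 45 x 65 mm. Origin on the bench under its middle.
- sanding_block: Bystander, to be left alone: loose cork block 100 x 45 x 30 mm. Origin on the bench under its middle.
- foam_wedge: Bystander, to be left alone: loose stepped foam piece 90 x 70 x 55 mm. Origin on the bench under its middle.
- try_square: Bystander, to be left alone: loose try square, steel blade 200 mm, wooden stock 130 mm, 20 mm high; origin at the corner.
- screwdriver: Bystander, to be left alone: loose screwdriver lying flat.
- glue: Bystander, to be left alone: loose white bottle 56 mm in diameter, 130 mm high. Origin on the bench under its middle.
- foam_slab: Bystander, to be left alone: loose foam slab 160 x 120 x 35 mm. Origin on the bench under its middle.
Not all that is in view belongs to the job. Leave any orange look-alike of the gauge alone. Leave any yellow look-alike of the offcut alone.

How it is judged (in metres and radians):
On the way, in this order (a step that is already met when the one before it is completed fails the run):
1. the offcut lies in the scrap tray, let go and still (x of offcut_center in the frame of scrap_tray between -0.105 and 0.105 m and y of offcut_center in the frame of scrap_tray between -0.085 and 0.085 m and z of offcut_center in the frame of scrap_tray between 0 and 0.1 m and linear speed of offcut below 0.05 m/s and contact force between the fingers and offcut below 0.1 N), for 0.2 s.
2. the gauge rod is in the guide tube with its collar stopped against the mouth (x of gauge in the frame of guide_tube between -0.004 and 0.004 m and y of gauge in the frame of guide_tube between -0.007 and 0.007 m and z of gauge in the frame of guide_tube between -0.007 and 0.007 m and angle between the x axis of gauge and the x axis of guide_tube, either way round below 0.15 rad), for 0.2 s.
At the end, for the whole second after the job is handed in: The offcut's centre is inside the scrap tray; the gauge rod is held in the fingers, still, within about 10 degrees of level, its tip within 50 mm (horizontally) of the card's centre and 90 to 220 mm above the bench, touching neither mock-up, rest, tray, offcut nor any bystander (x of offcut_center in the frame of scrap_tray between -0.105 and 0.105 m and y of offcut_center in the frame of scrap_tray between -0.085 and 0.085 m and z of offcut_center in the frame of scrap_tray between 0 and 0.1 m and angle between gauge's own x axis and vertical between 1.4 and 1.74 rad and horizontal distance between gauge_tip and card below 0.05 m and height (world z) of gauge_tip between 0.09 and 0.22 m and contact force between the fingers and gauge above 1 N and contact force between gauge and mockup below 0.1 N and contact force between gauge and rest below 0.1 N and contact force between gauge and scrap_tray below 0.1 N and contact force between gauge and offcut below 0.1 N and contact force between gauge and bench_brush below 0.1 N and contact force between gauge and sanding_block below 0.1 N and contact force between gauge and foam_wedge below 0.1 N and contact force between gauge and try_square below 0.1 N and contact force between gauge and screwdriver below 0.1 N and contact force between gauge and glue below 0.1 N and contact force between gauge and foam_slab below 0.1 N and linear speed of gauge below 0.03 m/s); the arm keeps its last pose, push and grip.
It fails at once if a bystander (bench brush, sanding block, foam wedge, try square, screwdriver, glue, foam slab) is shifted by more than 30 mm (distance of any of bench_brush, sanding_block, foam_wedge, try_square, screwdriver, glue, foam_slab from where it was at the start of the episode above 0.03 m).
It also fails if it takes over 67 s, if anything falls off the work surface, if the arm or the gripper's body presses on something with over 40 N, if the wrist force passes 120 N, or if a joint passes its speed limit or range.

## Working session

There is one attempt and no reset: what is moved stays moved. The work goes in short steps, Python scripts to look and compute and a shell command to move; the robot and the scene stay as the last step left them, time stands still between calls to the robot, and variables do not carry over. Pictures are saved under pics/ and viewed, at most 10 in all, crops included, and the job is handed in when it is done.

```bash
mkdir -p pics
cat > h.py <<'E'
import numpy as np, cv2
from bench import *
from scipy.spatial.transform import Rotation as R
def shot(n,save=None):
    p=camera_params(n); im,d=camera(n)
    if save: cv2.imwrite('pics/'+save+'.png',cv2.cvtColor(im,cv2.COLOR_RGB2BGR)); np.savez('pics/'+save+'.npz',im=im,d=d,**{k:np.array(v) for k,v in p.items()})
    return im,d,p
def cloud(d,p):
    v,u=np.mgrid[:d.shape[0],:d.shape[1]]
    P=np.stack([(u-p['cx'])/p['fx']*d,(v-p['cy'])/p['fy']*d,d],-1)
    T=np.array(p['T']); return P@T[:3,:3].T+T[:3,3]
E
python3 - <<'E'
from h import *
print(get_state())
for n in('top','side'):
    im,d,p=shot(n,n+'0'); print(n,p)
E
```

```text
{'clock': 0.0, 'joint_positions': array([ 1.20992058,  0.47780531,  0.02234824,  1.55643851, -0.01149524,
        1.1093114 , -0.08308011]), 'joint_velocities': array([-2.70781356e-04, -6.67877568e-04,  8.33766588e-04,  1.85099340e-04,
       -7.45202704e-04, -5.01635882e-05,  4.09169142e-04]), 'effort': array([ 3.93971304e-04, -5.82864261e+01,  1.53464098e+00, -2.72621441e+01,
       -5.44302701e-02,  1.69274054e-02,  1.34371662e-04]), 'position': array([ 168.63909219, -652.96926466,  221.68388037]), 'orientation': array([-3.11474573e+00, -3.95832969e-01,  5.87224929e-04]), 'ft_force': array([ 0.2394054 ,  0.34735914, -0.4454578 ]), 'moment': array([0.00414459, 0.02945441, 0.03384748]), 'grasp_force': 0.0, 'grip_width': 1.0025589867061293}
top {'fx': 424.6936309698832, 'fy': 424.6936309698832, 'cx': 278.8430333490929, 'cy': 213.2473147736417, 'T': array([[-2.02525826e-02, -9.94414682e-01,  1.03582200e-01,
         4.05408364e+02],
       [-9.99501903e-01,  2.26457090e-02,  2.19799408e-02,
        -9.68054320e+01],
       [-2.42028682e-02, -1.03085456e-01, -9.94378002e-01,
         1.32040983e+03],
       [ 0.00000000e+00,  0.00000000e+00,  0.00000000e+00,
         1.00000000e+00]])}
side {'fx': 493.22521028968464, 'fy': 493.22521028968464, 'cx': 286.4302179166274, 'cy': 216.48279845184047, 'T': array([[-8.74043368e-01, -2.64013829e-01,  4.07854003e-01,
        -3.35372264e+01],
       [-4.85753559e-01,  4.58327122e-01, -7.44298146e-01,
         9.60204313e+02],
       [ 9.57445199e-03, -8.48665392e-01, -5.28843438e-01,
         8.39479078e+02],
       [ 0.00000000e+00,  0.00000000e+00,  0.00000000e+00,
         1.00000000e+00]])}
```

View pics/top0.png

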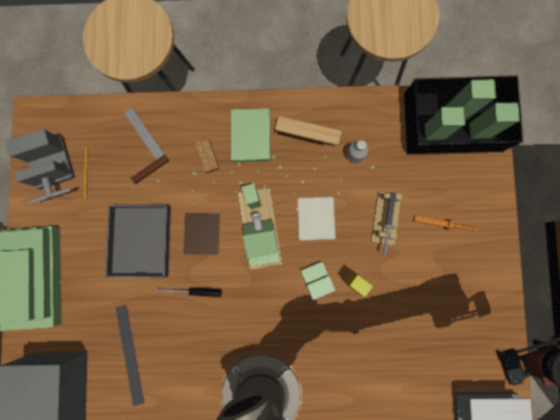

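View pics/side0.png

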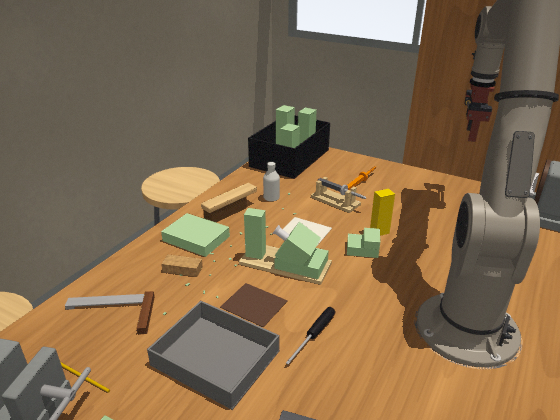

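Top view (camera up = +x, left = +y).
- **Offcut candidates:** the green block in front of the tube at top (251,196), side (256,235); the yellow block at (361,286); the foam in the black box at (480,95), (445,120) and (495,120). I choose (251,196).
- **Gauge candidates:** the steel rod in the rest at (389,220) and the orange rod at (447,224). I choose (389,220).
- **Other things:** tray (139,240), card (317,218).

Next I measure these and check one close crop.

Run:
```python
from h import *
f=np.load('pics/top0.npz'); im,d=f['im'],f['d']; p={k:f[k] for k in('fx','fy','cx','cy','T')}
C=cloud(d,p)
cr=cv2.resize(im[170:280,225:410],None,fx=4,fy=4,interpolation=cv2.INTER_CUBIC); cv2.imwrite('pics/crop1.png',cv2.cvtColor(cr,cv2.COLOR_RGB2BGR))
hsv=cv2.cvtColor(im,cv2.COLOR_RGB2HSV)
def rect(name,u0,u1,v0,v1,z0,z1,extra=None):
    m=np.zeros(d.shape,bool); m[v0:v1,u0:u1]=True
    m&=(C[...,2]>z0)&(C[...,2]<z1)&(d>0)
    if extra is not None: m&=extra
    P=C[m]; r=cv2.minAreaRect(P[:,:2].astype(np.float32)); print(name,len(P),'rect',np.round(r[0],1),np.round(r[1],1),round(r[2],1),'z',np.round(np.percentile(P[:,2],[5,50,95]),1),'mean',P.mean(0).round(1))
rect('offcut top',235,270,175,215,140,175)
rect('tray',95,185,195,285,35,60)
rect('card',295,340,190,245,-10,15,(hsv[...,1]<70)&(hsv[...,2]>120))
g=hsv[...,1]
rect('baseboard+mock',230,290,180,275,6,20)
rect('foam top',230,290,215,275,90,135)
rect('rest base',365,410,185,255,7,20)
rect('rest cheeks',365,410,185,255,45,75)
rect('gauge>45',365,410,185,262,45,80,(g<70))
rect('tube',250,265,208,226,80,140,(g<60))
for v in range(205,226,2): print([tuple(C[v,u].round().astype(int)) for u in range(250,266,3)])
for n,b in dict(brush=(270,345,112,150),glue=(345,372,135,165),slab=(228,272,105,165),yellow=(345,378,270,300),sand=(192,220,138,175),wedge=(298,338,258,302)).items():
    rect(n,*b,15,250)
```

```text
offcut top 235 rect [583.7  10. ] [50.1 36. ] 14.2 z [147.1 150.7 154.3] mean [583.5   9.9 150.7]
tray 656 rect [464.6 366.8] [182.7 218.3] 88.6 z [36.7 46.5 51.6] mean [464.6 369.7  45.8]
card 1525 rect [ 525.4 -180.7] [133. 117.] 1.1 z [-4.   0.7  5.6] mean [ 525.1 -182.9    0.8]
baseboard+mock 874 rect [508.2  -6.3] [271.8 182.2] 0.5 z [ 6.9 10.6 14.9] mean [531.8  -7.1  10.7]
foam top 823 rect [473.2  -9.3] [116.   89.8] 8.3 z [ 91.6 104.8 118.3] mean [464.9 -10.5 105. ]
rest base 686 rect [ 518.7 -396.6] [ 81.5 188. ] 83.9 z [ 7.7 11.1 15.4] mean [ 517.3 -391.1   11.3]
rest cheeks 459 rect [ 500.5 -392.8] [ 49.5 186. ] 79.6 z [52.5 61.1 67.4] mean [ 512.9 -394.    60.7]
gauge>45 302 rect [ 501.6 -392.2] [ 28.8 180. ] 78.2 z [55.2 61.  68.5] mean [ 512.1 -394.7   61.3]
tube 92 rect [515.9  -2.5] [33.9 23.3] 5.3 z [ 96.2 106.2 119. ] mean [515.5  -3.9 106.7]
[(np.int64(558), np.int64(13), np.int64(101)), (np.int64(560), np.int64(6), np.int64(89)), (np.int64(562), np.int64(-2), np.int64(70)), (np.int64(563), np.int64(-10), np.int64(57)), (np.int64(568), np.int64(-16), np.int64(14))
[... 2646 characters left out ...]
4(500), np.int64(-12), np.int64(99)), (np.int64(501), np.int64(-19), np.int64(79)), (np.int64(501), np.int64(-28), np.int64(79))]
brush 1113 rect [ 789.6 -161.9] [199.5  48.3] 74.9 z [28.7 63.  67.8] mean [ 785.7 -159.3   59.8]
glue 364 rect [ 717.1 -307.1] [54.5 48.9] 61.5 z [ 30.5  88.1 130.3] mean [ 711.6 -303.    87.2]
slab 1961 rect [788.5  18.2] [161.8 119.5] 0.4 z [28.7 33.7 38. ] mean [786.6  17.4  33.5]
yellow 339 rect [ 324.  -290.1] [50.6 35.8] 52.1 z [ 40.7 138.2 142.6] mean [ 326.4 -285.3  122.1]
sand 471 rect [728.4 155.9] [101.2  45. ] 17.8 z [23.1 28.3 32.4] mean [727.  155.   28.1]
wedge 737 rect [ 335.5 -178.3] [90.2 70. ] 21.3 z [25.7 48.2 56.8] mean [ 335.  -178.3   41.6]
```

View pics/crop1.png

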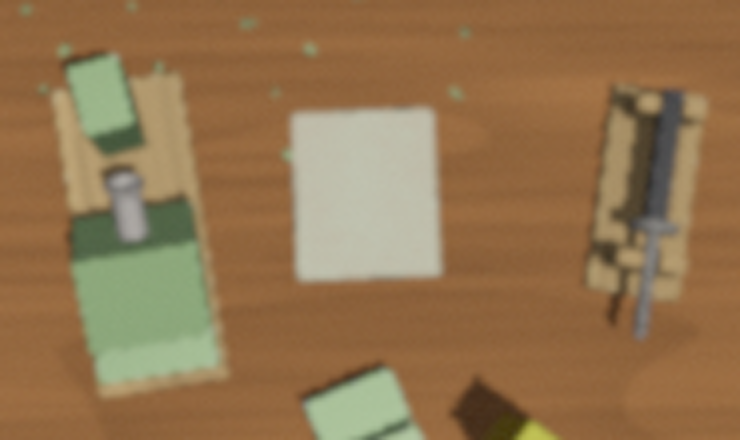

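The crop confirms the choice: a green upright block at crop (100,100) stands in front of the aluminium tube mouth (125,180), and the steel rod lies in the plywood rest at (655,190) with its tip down at (640,335). The tool yaw of 14.5° already matches the offcut's 14.2°. I go above the offcut: +415, +674−11, +30 mm.

```bash
python3 -m creep '[0.3,0.5,0.5,0,0,0,0, 0.5,0.8,0.7,0,0,0,0, 0.6,0.96,0,0,0,0,0, 0.6,0.96,0,0,0,0,0, 0.6,0.96,0,0,0,0,0, 0.6,0.96,0,0,0,0,0, 0.6,0.96,0,0,0,0,0, 0.6,0.96,0,0,0,0,0, 0.6,0.96,0,0,0,0,0, 0.6,0.96,0,0,0,0,0]'
python3 -m creep '[0.6,0.96,0,0,0,0,0, 0.6,0.96,0,0,0,0,0, 0.6,0.96,0,0,0,0,0, 0.6,0.96,0,0,0,0,0, 0.6,0.96,0,0,0,0,0, 0.6,0.96,0,0,0,0,0, 0.6,0.96,0,0,0,0,0, 0.6,0.96,0,0,0,0,0, 0.6,0.96,0,0,0,0,0, 0.6,0.96,0,0,0,0,0]'
python3 -m creep '[0.6,0.96,0,0,0,0,0, 0.6,0.96,0,0,0,0,0, 0.6,0.96,0,0,0,0,0, 0.6,0.96,0,0,0,0,0, 0.6,0.96,0,0,0,0,0, 0.6,0.96,0,0,0,0,0, 0.5,0.7,0,0,0,0,0, 0.3,0.3,0,0,0,0,0, 0,0,0,0,0,0,0]'
```

```text
clock: 0.93
position: [309.1, -427.6, 252.4]
orientation: [-3.116, -0.396, 0.001]
ft_force: [0.1, 0.0, 0.6]
grip_width: 0.999
grasp_force: 0.0
clock: 1.77
position: [459.1, -187.8, 252.5]
orientation: [-3.116, -0.396, 0.001]
ft_force: [0.9, 0.3, -0.2]
grip_width: 1.004
grasp_force: 0.0
clock: 2.52
position: [569.6, -17.9, 252.3]
orientation: [-3.115, -0.401, 0.0]
ft_force: [-0.2, 0.2, -0.4]
grip_width: 1.001
grasp_force: 0.0
```

```bash
python3 -m creep '[0.28,0.56,0,0,0,0,0, 0.28,0.56,0,0,0,0,0, 0,0,0,0,0,0,0]'
python3 - <<'E'
from h import *
im,d,p=shot('wrist','w1'); C=cloud(d,p)
m=(d>0)&(C[...,2]>135)&(C[...,2]<170)
if m.sum()>20: print(m.sum(),cv2.minAreaRect(C[m][:,:2].astype(np.float32)),np.median(C[m][:,2]))
E
```

```text
clock: 2.77
position: [582.9, 9.1, 252.5]
orientation: [-3.115, -0.398, 0.0]
ft_force: [0.2, 0.9, 0.0]
grip_width: 0.996
grasp_force: 0.0
2158 ((584.7003784179688, 11.820598602294922), (50.11679458618164, 35.865928649902344), 14.254444122314453) 152.2399841419433
```

The wrist view agrees (584.7, 11.8). Now I descend, grip and lift.

```bash
python3 -m creep '[0.08,0.08,-0.8,0,0,0,0, 0,0,-0.9,0,0,0,0, 0,0,-0.9,0,0,0,0, 0,0,-0.9,0,0,0,0, 0,0,-0.9,0,0,0,0, 0,0,-0.8,0,0,0,0, 0,0,-0.6,0,0,0,0, 0,0,0,0,0,0,0]'
python3 -m creep '[0,0,0,0,0,0,0.7, 0,0,0,0,0,0,0.7, 0,0,0,0,0,0,0.8, 0,0,0,0,0,0,0.8, 0,0,0,0,0,0,0.8, 0,0,0,0,0,0,0.8, 0,0,0,0,0,0,0.8]' 12
python3 -m creep '[0,0,0.4,0,0,0,0.8, 0,0,0.8,0,0,0,0.8, 0,0,0.9,0,0,0,0.8, 0,0,0.9,0,0,0,0.8, 0,0,0.9,0,0,0,0.8, 0,0,0.6,0,0,0,0.8, 0,0,0,0,0,0,0.8]'
```

```text
clock: 3.48
position: [581.8, 6.9, 104.5]
orientation: [3.116, 0.392, -0.01]
ft_force: [-0.6, -0.1, -0.5]
grip_width: 1.001
grasp_force: 0.0
clock: 4.07
position: [585.0, 10.0, 108.0]
orientation: [3.116, 0.396, 0.001]
ft_force: [-0.2, 0.6, 0.1]
grip_width: 0.507
grasp_force: 0.0
clock: 4.65
position: [586.9, 10.4, 224.4]
orientation: [3.116, 0.396, 0.01]
ft_force: [0.9, 0.2, -0.5]
grip_width: 0.412
grasp_force: 12.0
```

Run:
```python
from h import *
im,d,p=shot('side','s1'); C=cloud(d,p); h=cv2.cvtColor(im,cv2.COLOR_RGB2HSV)
m=(d>0)&(abs(C[...,0]-585)<45)&(abs(C[...,1]-10)<40)&(h[...,0]>35)&(h[...,0]<85)&(h[...,1]>40)&(C[...,2]>20)
P=C[m]; print(m.sum(),np.percentile(P[:,2],[1,5,50,95,99]),P.mean(0)); print(get_state()['position'])
```

```text
940 [118.22636051 124.39413578 185.7396214  254.4880683  399.7748718 ] [579.56998618  23.33219238 190.47391268]
[585.89184908  10.17991282 222.19200373]
```

```bash
python3 -m creep '[-0.15,0.45,0,0,0,0,0.8, -0.3,0.9,0,0,0,0,0.8, -0.3,0.9,0,0,0,0,0.8, -0.3,0.9,0,0,0,0,0.8, -0.3,0.9,0,0,0,0,0.8, -0.3,0.9,0,0,0,0,0.8, -0.3,0.9,0,0,0,0,0.8, -0.3,0.9,0,0,0,0,0.8, -0.3,0.9,0,0,0,0,0.8, -0.3,0.9,0,0,0,0,0.8]'
python3 -m creep '[-0.3,0.9,0,0,0,0,0.8, -0.3,0.9,0,0,0,0,0.8, -0.3,0.9,0,0,0,0,0.8, -0.3,0.9,0,0,0,0,0.8, -0.3,0.9,0,0,0,0,0.8, -0.3,0.9,0,0,0,0,0.8, -0.18,0.3,-0.3,0,0,0,0.8, 0,0,-0.9,0,0,0,0.8, 0,0,-0.9,0,0,0,0.8, 0,0,-0.9,0,0,0,0.8]'
python3 -m creep '[0,0,-0.6,0,0,0,0.8, 0,0,-0.4,0,0,0,0.8, 0,0,-0.2,0,0,0,0.8, 0,0,0,0,0,0,0.8, 0,0,0,0,0,0,0.8]'
```

```text
clock: 5.53
position: [511.4, 225.1, 218.5]
orientation: [3.116, 0.397, -0.005]
ft_force: [1.2, -0.3, -1.2]
grip_width: 0.414
grasp_force: 12.0
clock: 6.37
position: [462.9, 365.4, 142.7]
orientation: [3.115, 0.397, -0.003]
ft_force: [-0.8, -0.1, -0.7]
grip_width: 0.409
grasp_force: 12.0
clock: 6.78
position: [464.0, 366.2, 115.2]
orientation: [3.116, 0.396, -0.0]
ft_force: [-0.4, -0.3, -0.4]
grip_width: 0.41
grasp_force: 12.0
```

```bash
python3 -m creep '[0,0,-0.12,0,0,0,0.8, 0,0,-0.06,0,0,0,0.8, 0,0,0,0,0,0,0.8]'
python3 -m creep '[0,0,0,0,0,0,0.3, 0,0,0,0,0,0,0.2, 0,0,0,0,0,0,0, 0,0,0,0,0,0,0, 0,0,0,0,0,0,0, 0,0,0,0,0,0,0, 0,0,0.5,0,0,0,0, 0,0,0.9,0,0,0,0, 0,0,0.9,0,0,0,0, 0,0,0.9,0,0,0,0]'
python3 - <<'E'
from h import *
im,d,p=shot('side','s2'); C=cloud(d,p); h=cv2.cvtColor(im,cv2.COLOR_RGB2HSV)
m=(d>0)&(abs(C[...,0]-464)<100)&(abs(C[...,1]-366)<80)&(h[...,0]>35)&(h[...,0]<85)&(h[...,1]>40)
P=C[m]; print(m.sum(),np.percentile(P[:,2],[1,5,50,95,99]),P.mean(0))
# mockup from side now free, tube points
m=(d>0)&(abs(C[...,0]-515)<60)&(abs(C[...,1]+3)<40)&(h[...,1]<60)&(C[...,2]>60); print('tube',m.sum(),C[m].mean(0),C[m].min(0),C[m].max(0))
im,d,p=shot('top','t2'); C=cloud(d,p)
f=cv2.resize(im[190:275,225:290],None,fx=7,fy=7,interpolation=cv2.INTER_CUBIC); cv2.imwrite('pics/crop2.png',cv2.cvtColor(f,cv2.COLOR_RGB2BGR))
print(get_state()['position'])
E
```

```text
clock: 7.03
position: [465.1, 366.8, 112.3]
orientation: [-3.116, -0.395, -0.004]
ft_force: [-0.7, -1.3, 6.9]
grip_width: 0.406
grasp_force: 12.0
clock: 7.87
position: [463.9, 366.3, 192.3]
orientation: [-3.116, -0.396, 0.0]
ft_force: [0.1, -0.1, -0.3]
grip_width: 1.0
grasp_force: 0.0
1640 [  4.32894099  11.95543157  91.13554902 144.44090025 369.37694868] [458.54797068 377.28051375  92.47908372]
tube 127 [504.77108439   3.00717268 103.67890599] [463.80958834 -41.60125225  80.26592135] [526.91228344  31.90053199 121.68886562]
[465.71497325 368.28564601 195.47544221]
```

```bash
python3 -m creep '[0.1,-0.4,0.8,0,0,0,0, 0.25,-0.9,0.6,0,0,0,0, 0.25,-0.95,0.5,0,0,0,0, 0.25,-0.95,0.4,0,0,0,0, 0.25,-0.95,0.4,0,0,0,0, 0.25,-0.95,0.4,0,0,0,0, 0.25,-0.95,0.3,0,0,0,0, 0.25,-0.95,0.3,0,0,0,0, 0.25,-0.95,0.2,0,0,0,0, 0.25,-0.95,0.1,0,0,0,0]'
python3 -m creep '[0.25,-0.95,0,0,0,0,0, 0.25,-0.95,0,0,0,0,0, 0.25,-0.95,0,0,0,0,0, 0.25,-0.95,0,0,0,0,0, 0.25,-0.95,0,0,0,0,0, 0.2,-0.95,0,0,0,0,0, 0.1,-0.5,0,0,0,0,0, 0,0,0,0,0,0,0, 0,0,0,0,0,0,0]'
python3 - <<'E'
from h import *
im,d,p=shot('wrist','w2'); print(p['fx'],np.array(p['T']).round(2).tolist())
print(get_state()['position'])
E
```

```text
clock: 8.8
position: [523.0, 142.6, 291.5]
orientation: [-3.116, -0.396, -0.001]
ft_force: [0.5, -0.7, -0.5]
grip_width: 0.996
grasp_force: 0.0
clock: 9.55
position: [561.3, -10.8, 290.5]
orientation: [-3.116, -0.395, 0.001]
ft_force: [-0.7, 0.3, 0.2]
grip_width: 1.003
grasp_force: 0.0
298.58430571084364 [[0.25, -0.93, -0.28, 639.82], [-0.97, -0.24, -0.07, 9.5], [-0.0, 0.29, -0.96, 452.74], [0.0, 0.0, 0.0, 1.0]]
[561.24522075  -9.66375033 290.61334692]
```

View pics/w2.png

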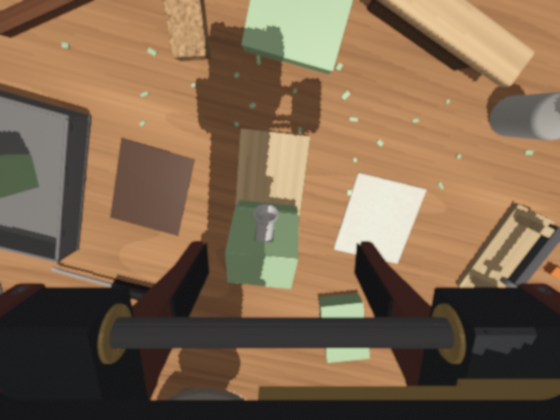

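The wrist picture shows the cleared mock-up: the mouth at (265,213), the board's front edge from (240,130) to (308,137), the card at (380,218), and the offcut in the tray at left. I fit the board and tube from depth.

Run:
```python
from h import *
f=np.load('pics/w2.npz'); im,d=f['im'],f['d']; p={k:f[k] for k in('fx','fy','cx','cy','T')}; C=cloud(d,p); h=cv2.cvtColor(im,cv2.COLOR_RGB2HSV)
m=np.zeros(d.shape,bool); m[120:215,225:325]=1; m&=(C[...,2]>7)&(C[...,2]<18)&~((h[...,0]>40)&(h[...,0]<85)&(h[...,1]>60))
n,l,s,c=cv2.connectedComponentsWithStats(m.astype(np.uint8)); m=l==1+s[1:,4].argmax()
P=C[m]; 
# yaw: vary so that width spread(2-98 pct) minimal
r=cv2.minAreaRect(P[:,:2].astype(np.float32)); print('board front',r, np.median(P[:,2]))
g=(d>0)&(h[...,1]<60)&(C[...,2]>85)&(C[...,2]<140); mm=np.zeros_like(g); mm[200:245,248:285]=1; g&=mm
T=C[g]; print('tube',len(T),T.mean(0),T.min(0),T.max(0))
G=np.zeros_like(g); G[235:290,222:305]=1; G&=(C[...,2]>60)&(h[...,0]>40)&(h[...,0]<85)
print('foam',cv2.minAreaRect(C[G][:,:2].astype(np.float32)))
for name,yaw in(('a',8),('b',10),('c',12)):
    a=np.radians(yaw); e=np.array([np.cos(a),np.sin(a)]); n_=np.array([-e[1],e[0]])
    u=P[:,:2]@e; w=P[:,:2]@n_; ue=np.percentile(u,99); 
    print(yaw,'front',round(ue,1),np.percentile(w,[1,99]).round(1),'width',round(np.ptp(np.percentile(w,[1,99])),1), 'mouth',(e*(ue-90)+n_*np.percentile(w,[1,99]).mean()).round(1))
    print('  tube n',np.percentile(T[:,:2]@n_,[2,50,98]).round(1),'u',np.percentile(T[:,:2]@e,[2,98]).round(1))
# rim: top-most edge; line of tube ridge
```

```text
board front ((557.5767822265625, 4.176414489746094), (118.38307189941406, 100.14033508300781), 8.216886520385742) 12.392970146527546
tube 727 [512.69212284  -2.13573785 104.9065842 ] [480.8141652  -31.71622654  85.26438606] [534.59249885  14.67337119 124.51659704]
foam ((526.671875, 0.9124298095703125), (226.32855224609375, 87.45479583740234), 8.579200744628906)
8 front 611.2 [-122.5  -24.6] width 97.9 mouth [ 5.264e+02 -3.000e-01]
  tube n [-86.6 -73.4 -60.8] u [479.7 527.9]
10 front 608.3 [-141.9  -43.9] width 98.0 mouth [526.5  -1.5]
  tube n [-104.8  -91.   -78.4] u [476.8 525. ]
12 front 605.4 [-161.8  -62.5] width 99.3 mouth [527.4  -2.6]
  tube n [-123.  -108.2  -95.7] u [473.3 521.5]
```

Mouth ≈ (527, −0.5, 110), yaw 8.2°. Next I go above the rest: (−27, −386, −40) mm, with a yaw of about −0.37 rad.

```bash
python3 -m creep '[0,-0.5,0,0,0,-0.1,0, -0.07,-0.95,0,0,0,-0.25,0, -0.07,-0.95,0,0,0,-0.25,0, -0.07,-0.95,0,0,0,-0.25,0, -0.07,-0.95,0,0,0,-0.25,0, -0.07,-0.95,0,0,0,-0.25,0, -0.07,-0.95,0,0,0,-0.25,0, -0.07,-0.95,0,0,0,-0.25,0, -0.07,-0.95,0,0,0,-0.25,0, -0.07,-0.95,0,0,0,-0.25,0]'
python3 -m creep '[-0.07,-0.95,0,0,0,-0.25,0, -0.07,-0.95,0,0,0,-0.25,0, -0.07,-0.95,0,0,0,-0.25,0, -0.07,-0.95,-0.2,0,0,-0.25,0, -0.07,-0.95,-0.4,0,0,-0.25,0, -0.07,-0.95,-0.5,0,0,-0.1,0, -0.07,-0.6,-0.5,0,0,0,0, 0,0,0,0,0,0,0, 0,0,0,0,0,0,0]'
python3 - <<'E'
from h import *
im,d,p=shot('wrist','w3'); s=get_state(); print(s['position'],R.from_rotvec(s['orientation']).as_matrix().round(3).tolist())
C=cloud(d,p); h=cv2.cvtColor(im,cv2.COLOR_RGB2HSV)
near=(abs(C[...,0]-520)<130)&(abs(C[...,1]+394)<70)&(d>0)
m=near&(C[...,2]>48)&(C[...,2]<72)&(h[...,1]<70); n,l,st,c=cv2.connectedComponentsWithStats(m.astype(np.uint8)); m=l==1+st[1:,4].argmax()
P=C[m]; print(m.sum(),cv2.minAreaRect(P[:,:2].astype(np.float32)),P.min(0),P.max(0)); v,u=np.where(m); print('px',u.min(),u.max(),v.min(),v.max())
mb=near&(C[...,2]>7)&(C[...,2]<18)&(h[...,1]>40); print('base',cv2.minAreaRect(C[mb][:,:2].astype(np.float32)))
E
```

```text
clock: 10.43
position: [545.8, -238.0, 290.8]
orientation: [-3.141, -0.028, -0.0]
ft_force: [-0.3, 0.7, 0.3]
grip_width: 0.997
grasp_force: 0.0
clock: 11.18
position: [532.8, -395.4, 249.1]
orientation: [-3.134, 0.186, 0.004]
ft_force: [0.8, 0.2, 0.8]
grip_width: 1.001
grasp_force: 0.0
[ 533.90981291 -394.1946686   250.2563321 ] [[0.993, -0.116, -0.0], [-0.116, -0.993, 0.001], [-0.0, -0.001, -1.0]]
1671 ((501.5130920410156, -390.9910583496094), (33.79079055786133, 185.99386596679688), 84.80441284179688) [ 409.64492072 -415.07271072   48.067702  ] [ 593.85821133 -372.20838422   71.99417596]
px 268 295 134 277
base ((521.2791137695312, -395.578857421875), (70.03643798828125, 159.4544219970703), 79.70922088623047)
```

View pics/w3.png

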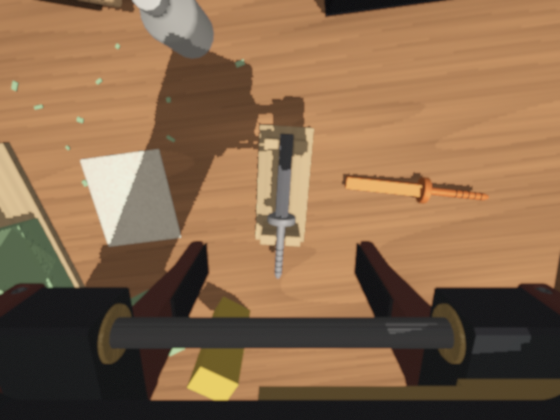

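The wrist picture shows the steel rod in its rest, handle at (285,170), collar (283,218), tip (279,277), with the orange look-alike well clear at (415,187). The base fit gives a rod yaw of −10.3° and the grip point (533, −398).

```bash
python3 -m creep '[0,-0.14,-0.5,0,0,-0.3,0, 0,0,-0.9,0,0,-0.3,0, 0,0,-1,0,0,0,0, 0,0,-1,0,0,0,0, 0,0,-1,0,0,0,0, 0,0,-1,0,0,0,0, 0,0,-1,0,0,0,0, 0,0,-0.8,0,0,0,0, 0,0,-0.4,0,0,0,0, 0,0,0,0,0,0,0]'
python3 -m creep '[0,0,-0.3,0,0,0,0.3, 0,0,-0.3,0,0,0,0.4, 0,0,-0.3,0,0,0,0.4, 0,0,-0.1,0,0,0,0.4, 0,0,0,0,0,0,0.4]' 50
```

```text
clock: 12.07
position: [532.8, -396.5, 58.3]
orientation: [-3.127, 0.276, 0.005]
ft_force: [-0.2, 0.4, -0.4]
grip_width: 0.999
grasp_force: 0.0
clock: 12.48
position: [533.3, -398.4, 35.1]
orientation: [-3.129, 0.278, 0.001]
ft_force: [-0.6, -0.5, -0.1]
grip_width: 0.659
grasp_force: 0.0
```

```bash
python3 -m creep '[0,0,0,0,0,0,0.7, 0,0,0,0,0,0,0.8, 0,0,0,0,0,0,0.9, 0,0,0,0,0,0,1, 0,0,0,0,0,0,1, 0,0,0,0,0,0,1, 0,0,0,0,0,0,1, 0,0,0,0,0,0,1, 0,0,0,0,0,0,1]' 50
python3 -m creep '[0,0,0.2,0,0,0,1, 0,0,0.5,0,0,0,1, 0,0,0.9,0,0,0,1, 0,0,1,0,0,0,1, 0,0,1,0,0,0,1, 0,0,1,0,0,0,1, 0,0,1,0,0,0,1, 0,0,1,0,0,0,1, 0,0,0.8,0,0,0,1, 0,0,0,0,0,0,1]'
```

```text
clock: 13.23
position: [533.7, -398.5, 35.8]
orientation: [-3.129, 0.278, -0.0]
ft_force: [-0.6, -0.3, 1.8]
grip_width: 0.18
grasp_force: 50.0
clock: 14.07
position: [535.6, -400.0, 226.5]
orientation: [3.125, -0.278, 0.012]
ft_force: [0.8, -0.8, -2.3]
grip_width: 0.182
grasp_force: 50.0
```

```bash
python3 -m creep '[0.1,0.4,0,0,0,0.1,1, 0.3,0.8,0,0,0,0.2,1, 0.3,0.95,0,0,0,0.2,1, 0.3,0.95,0,0,0,0.2,1, 0.3,0.95,0,0,0,0.2,1, 0.3,0.95,0,0,0,0.2,1, 0.3,0.95,0,0,0,0.2,1, 0.3,0.95,0,0,0,0.2,1, 0.3,0.95,0,0,0,0.2,1, 0.3,0.95,0,0,0,0.2,1]'
python3 -m creep '[0.3,0.95,0,0,0,0.2,1, 0.3,0.95,0,0,0,0.2,1, 0.3,0.95,0,0,0,0.2,1, 0.3,0.95,0,0,0,0.2,1, 0.3,0.95,0,0,0,0.2,1, 0.3,0.95,0,0,0,0.2,1, 0.3,0.95,0,0,0,0.1,1, 0.3,0.8,0,0,0,0,1, 0.25,0.55,0,0,0,0,1, 0,0,0,0,0,0,1]'
python3 -m creep '[0.02,0,0,0.05,-0.33,0,1, 0,0,0,0.09,-0.65,0,1, 0,0,0,0.09,-0.65,0,1, 0,0,0,0.09,-0.65,0,1, 0,0,0,0.09,-0.65,0,1, 0,0,0,0.09,-0.65,0,1, 0,0,0,0.09,-0.65,0,1, 0,0,0,0.09,-0.65,0,1, 0,0,0,0.07,-0.3,0,1, 0,0,0,0,0,0,1]'
python3 - <<'E'
from h import *
s=get_state(); M=R.from_rotvec(s['orientation']).as_matrix(); a=M[:,0]; print(s['position'],'gx',a,'yaw',np.degrees(np.arctan2(a[1],a[0])),'pitch',np.degrees(np.arcsin(a[2])),M[:,2], s['joint_positions'].round(2))
E
```

```text
clock: 14.9
position: [602.8, -174.2, 218.4]
orientation: [-3.14, -0.027, 0.006]
ft_force: [-0.3, 0.2, -3.1]
grip_width: 0.176
grasp_force: 50.0
clock: 15.73
position: [669.1, 28.5, 218.9]
orientation: [-3.129, -0.236, 0.004]
ft_force: [-0.3, 1.2, -3.0]
grip_width: 0.177
grasp_force: 50.0
clock: 16.57
position: [667.0, 20.3, 218.1]
orientation: [-2.994, -0.212, -0.795]
ft_force: [0.2, 0.0, -3.3]
grip_width: 0.182
grasp_force: 50.0
[666.98934055  20.27985657 218.09163215] gx [0.85967638 0.12261215 0.49590603] yaw 8.117119884333107 pitch 29.72951256633057 [ 0.4909448   0.06997136 -0.86837619] [ 0.15  0.27 -0.31  2.    0.21  0.37 -1.73]
```

```bash
python3 -m creep '[0.06,0,-0.4,0,-0.05,0,1, 0.06,0,-0.7,0,0,0,1, 0.06,0,-0.5,0,0,0,1, 0,0,-0.23,0,0,0,1, 0,0,0,0,0,0,1, 0,0,0,0,0,0,1]'
python3 - <<'E'
from h import *
im,d,p=shot('side','s3'); s=get_state(); M=R.from_rotvec(s['orientation']).as_matrix(); a=M[:,0]; print(s['position'],'gx',a,'yaw',np.degrees(np.arctan2(a[1],a[0])),'pitch',np.degrees(np.arcsin(a[2])),M[:,2], s['joint_positions'].round(3))
g=s['position']-19*M[:,2]; tip=g-127.7*a; print('tip pred',tip)
T=np.linalg.inv(p['T'])
def px(w): c=T[:3,:3]@w+T[:3,3]; return np.round([p['fx']*c[0]/c[2]+p['cx'],p['fy']*c[1]/c[2]+p['cy']],1)
mo=np.array([527,-.5,110]); e=np.array([.857,.1235,.5])
for n,w in dict(tip=tip,org=g-47.7*a,end=g+60.3*a,mouth=mo,mouth30=mo+30*e,mouthm40=mo-40*e).items(): print(n,px(w))
u,v=px(mo).astype(int); x0,y0=u-90,v-60
cv2.imwrite('pics/crop3.png',cv2.cvtColor(cv2.resize(im[y0:y0+100,x0:x0+130],None,fx=6,fy=6,interpolation=cv2.INTER_CUBIC),cv2.COLOR_RGB2BGR)); print('crop',x0,y0)
E
```

```text
clock: 17.07
position: [674.8, 21.5, 174.7]
orientation: [-2.99, -0.213, -0.807]
ft_force: [0.1, -0.1, -2.5]
grip_width: 0.18
grasp_force: 50.0
[675.26419926  21.57833565 175.50558101] gx [0.85469017 0.12262705 0.50444753] yaw 8.164816967827921 pitch 30.294685299888762 [ 0.49936149  0.07145242 -0.86344233] [ 0.092  0.335 -0.251  2.025  0.273  0.271 -1.796]
tip pred [556.63239596   4.56126502 127.4930352 ]
tip [264.7 220.4]
org [240.9 202.6]
end [208.7 178.6]
mouth [275.2 227.9]
mouth30 [266.3 221.3]
mouthm40 [287.1 236.7]
crop 185 167
```

View pics/crop3.png

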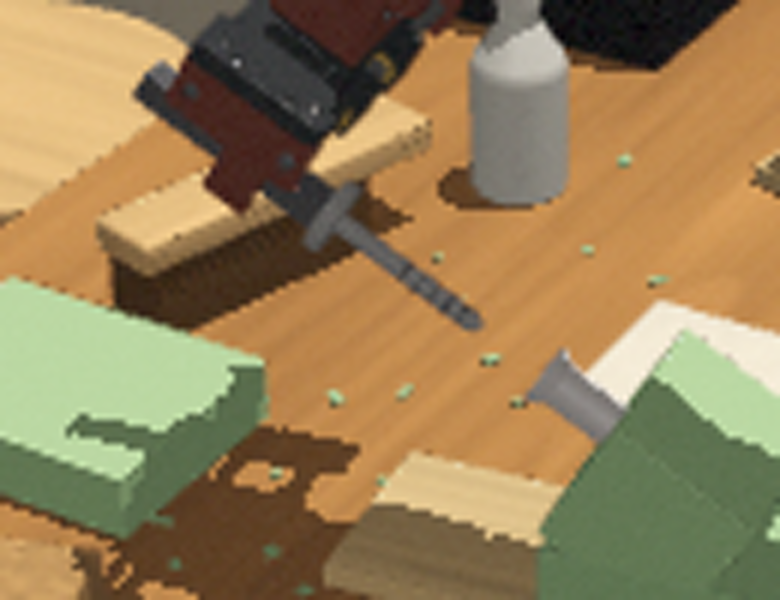

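The tip is at crop (480,325) → px (265,221), as predicted, and it lines up with the mouth at (547,376) → px (276,230). Joint 6 is close to its lower limit (0.27 against 0.17), so I check with a quick kinematic model before pushing in.

```bash
cat > kin.py <<'E'
from h import *
from scipy.optimize import least_squares,minimize
def fk(q,L):
    h,L1,L2,L3=L; r=lambda a,x:R.from_euler(a,x)
    A=r('z',q[0])*r('y',q[1]); e=np.array([0,0,h])+A.apply([0,0,L1]); B=A*r('z',q[2])*r('y',q[3]); w=e+B.apply([0,0,L2]); D=B*r('z',q[4])*r('y',q[5])*r('z',q[6]); return w+D.apply([0,0,L3]),D,e
E
cat > k1.py <<'E'
from kin import *
s=get_state(); q0=np.array([1.2099,.4778,.02235,1.5564,-.0115,1.1093,-.0831])
D=[(q0,np.array([168.64,-652.97,221.68]),[-3.1147,-.3958,.0006]),(s['joint_positions'],s['position'],s['orientation']),(np.array([.15,.27,-.31,2.0,.21,.37,-1.73]),np.array([667,20.3,218.1]),[-2.994,-.212,-.795])]
for q,x,o in D: print(((R.from_rotvec(o).inv())*fk(q,(300,500,500,300))[1]).as_rotvec().round(3), np.degrees(np.arctan2(fk(q,(300,500,500,300))[0][1],fk(q,(300,500,500,300))[0][0])),np.degrees(np.arctan2(x[1],x[0])))
E
python3 k1.py
```

```text
[-0.003  0.003  2.076] 70.26689237820663 -75.51887894793977
[-0.116  0.116  1.814] -7.441493390408673 1.8302865595412015
[-0.113  0.115  1.817] -7.268581277723593 1.7432464843057967
```

```bash
cat > k2.py <<'E'
from kin import *
from itertools import product
exec(open('k1.py').read().split('for q,x,o')[0].split('import *')[1])
best=[]
for sg in product([1,-1],repeat=4):
    S=np.array([sg[0],1,sg[1],1,sg[2],1,sg[3]])
    def res(v):
        o=[]
        for q,x,ori in D:
            qq=S*q; qq[0]+=v[4]; qq[6]+=v[5]; pz,Rm,_=fk(qq,(v[0],v[1],v[2],v[3]))
            o+=list((pz-x)/10)+list(10*((R.from_rotvec(ori).inv()*Rm).as_rotvec()))
        o.append((v[0]-340)/1000); return np.array(o)
    for t in (0,1.57,3.14,-1.57):
        r=least_squares(res,[340,480,480,280,0,t]); best.append((r.cost,sg,r.x))
best.sort(key=lambda b:b[0])
for b in best[:3]: print(b[0],b[1],b[2].round(3))
_,sg,v=best[0]; S=np.array([sg[0],1,sg[1],1,sg[2],1,sg[3]])
def F(q):
    qq=S*q; qq[0]+=v[4]; qq[6]+=v[5]; return fk(qq,v[:4])
lo=np.array([-2.96,-.34,-1.41,.24,-1.37,.17,-2.96]); hi=np.array([2.96,2.1,1.46,2.44,4.51,1.92,2.96])
q0=s['joint_positions']; mo=np.array([527,-.5,110]); y=np.radians(8.2)
def target(out,tilt):  # rod origin 'out' mm from mouth, tool tilted by tilt deg from down
    a=np.array([.857,.1235,.5]); tz=np.array([np.sin(tilt)*np.cos(y),np.sin(tilt)*np.sin(y),-np.cos(tilt)]); 
    x=np.array([np.cos(tilt)*np.cos(y),np.cos(tilt)*np.sin(y),np.sin(tilt)]); Rm=R.from_matrix(np.stack([x,np.cross(tz,x),tz],1))
    return mo+(out+47.7)*a+19*tz,Rm
for tilt in (30,15,0):
  for out in (110,50,0):
    x,Rm=target(out,np.radians(tilt)); sols=[]
    for sw in np.linspace(-1.3,1.3,27):
        def r2(q): 
            p,Q,_=F(q); return np.r_[(p-x)/5,20*(Rm.inv()*Q).as_rotvec(),20*(q[2]-sw)]
        q1=q0.copy(); q1[2]=sw; q1[4]=-sw
        r=least_squares(r2,np.clip(q1,lo+.01,hi-.01),bounds=(lo,hi))
        if r.cost<.01: sols.append(r.x)
    sols=np.array(sols)
    if len(sols):
        mg=np.minimum(sols-lo,hi-sols).min(1); i=mg.argmax(); print(tilt,out,len(sols),'j3',sols[:,2].min().round(2),sols[:,2].max().round(2),'best margin',mg[i].round(2),sols[i].round(2), 'j3neg sols',[(b[2].round(2),b[5].round(2)) for b in sols][:5])
    else: print(tilt,out,'none')
E
python3 k2.py
```

```text
0.2328909660658917 (-1, -1, -1, -1) [ 2.78714e+02  5.41010e+02  4.76429e+02  3.24355e+02 -9.10000e-02
  1.48900e+00]
0.2328909660658927 (-1, -1, -1, -1) [ 2.78714e+02  5.41010e+02  4.76429e+02  3.24355e+02 -9.10000e-02
  1.48900e+00]
0.23289096606589277 (-1, -1, -1, -1) [ 2.78714e+02  5.41010e+02  4.76429e+02  3.24355e+02 -9.10000e-02
  1.48900e+00]
30 110 26 j3 -1.3 1.2 best margin 0.31 [ 0.76  0.57 -1.1   2.03  1.1   0.5  -2.46] j3neg sols [(np.float64(-1.3), np.float64(0.67)), (np.float64(-1.2), np.float64(0.58)), (np.float64(-1.1), np.float64(0.5)), (np.float64(-1.0), np.float64(0.44)), (np.float64(-0.9), np.float64(0.39))]
30 50 25 j3 -1.3 1.1 best margin 0.26 [ 0.81  0.54 -1.1   2.16  1.26  0.43 -2.63] j3neg sols [(np.float64(-1.3), np.float64(0.61)), (np.float64(-1.2), np.float64(0.51)), (np.float64(-1.1), np.float64(0.43)), (np.float64(-1.0), np.float64(0.36)), (np.float64(-0.9), np.float64(0.31))]
30 0 11 j3 -1.3 0.6 best margin 0.14 [ 0.78  0.47 -1.    2.27  1.4   0.31 -2.79] j3neg sols [(np.float64(-1.3), np.float64(0.58)), (np.float64(-1.2), np.float64(0.47)), (np.float64
[... 1099 characters left out ...]
.2), np.float64(1.25)), (np.float64(-1.1), np.float64(1.2)), (np.float64(-1.0), np.float64(1.15)), (np.float64(-0.9), np.float64(1.12))]
0 50 27 j3 -1.3 1.3 best margin 0.65 [-0.62  0.55  0.7   1.79 -0.43  0.96 -1.16] j3neg sols [(np.float64(-1.3), np.float64(1.22)), (np.float64(-1.2), np.float64(1.15)), (np.float64(-1.1), np.float64(1.1)), (np.float64(-1.0), np.float64(1.05)), (np.float64(-0.9), np.float64(1.01))]
0 0 27 j3 -1.3 1.3 best margin 0.53 [-0.56  0.5   0.6   1.91 -0.37  0.85 -1.19] j3neg sols [(np.float64(-1.3), np.float64(1.15)), (np.float64(-1.2), np.float64(1.07)), (np.float64(-1.1), np.float64(1.01)), (np.float64(-1.0), np.float64(0.96)), (np.float64(-0.9), np.float64(0.92))]
```

Gripped square to the rod, the last part of the insertion would run joint 6 out of range. The handle sides are upright, so I can put the rod back in the rest and grip it again with the tool leaned 0.3 rad. That leaves the tool only about 13° off vertical at insertion. First, back above the rest.

```bash
python3 -m creep '[0,0,0.3,-0.05,0.33,0,1, 0,0,0.4,-0.1,0.7,0,1, 0,0,0.4,-0.1,0.7,0,1, 0,0,0.3,-0.1,0.7,0,1, 0,0,0.3,-0.1,0.7,0,1, 0,0,0.2,-0.1,0.7,0,1, 0,0,0,-0.1,0.7,0,1, 0,0,0,-0.1,0.7,0,1, -0.1,-0.3,0,0,0,0,1, -0.3,-0.8,0,0,0,-0.2,1]'
python3 -m creep '[-0.31,-0.95,0,0,0,-0.2,1, -0.31,-0.95,0,0,0,-0.2,1, -0.31,-0.95,0,0,0,-0.2,1, -0.31,-0.95,0,0,0,-0.2,1, -0.31,-0.95,0,0,0,-0.2,1, -0.31,-0.95,0,0,0,-0.2,1, -0.31,-0.95,0,0,0,-0.2,1, -0.31,-0.95,0,0,0,-0.2,1, -0.31,-0.95,0,0,0,-0.2,1, -0.31,-0.95,0,0,0,-0.2,1]'
python3 -m creep '[-0.31,-0.95,0,0,0,-0.2,1, -0.31,-0.95,0,0,0,-0.2,1, -0.31,-0.95,0,0,0,-0.2,1, -0.31,-0.95,0,0,0,-0.2,1, -0.31,-0.95,0,0,0,-0.2,1, -0.3,-0.8,0,0,0,0,1, -0.3,-0.4,0,0,0,0,1, 0,0,0,0,0,0,1, 0,0,0,0,0,0,1]'
cat > st.py <<'E'
from h import *
s=get_state(); M=R.from_rotvec(s['orientation']).as_matrix(); a=M[:,0]; print(s['clock'],s['position'].round(1),'yaw',np.degrees(np.arctan2(a[1],a[0])).round(2),'pitch',np.degrees(np.arcsin(a[2])).round(2),'roll',np.degrees(np.arcsin(M[2,1])).round(2),'q',s['joint_positions'].round(2),'F',s['ft_force'].round(1),s['grip_width'].round(3))
E
python3 st.py
```

```text
clock: 17.95
position: [666.5, -2.0, 222.9]
orientation: [-3.132, -0.201, -0.006]
ft_force: [0.2, 0.2, -2.7]
grip_width: 0.179
grasp_force: 50.0
clock: 18.78
position: [586.6, -245.4, 223.4]
orientation: [3.138, -0.124, 0.005]
ft_force: [0.6, -0.6, -2.9]
grip_width: 0.179
grasp_force: 50.0
clock: 19.53
position: [533.2, -392.2, 222.8]
orientation: [-3.129, 0.28, -0.002]
ft_force: [0.1, 1.0, -2.2]
grip_width: 0.179
grasp_force: 50.0Traceback (most recent call last):
  File "st.py", line 2, in <module>
    s=get_state(); M=R.from_rotvec(s['orientation']).as_matrix(); a=M[:,0]; print(s['clock'],s['position'].round(1),'yaw',np.degrees(np.arctan2(a[1],a[0])).round(2),'pitch',np.degrees(np.arcsin(a[2])).round(2),'roll',np.degrees(np.arcsin(M[2,1])).round(2),'q',s['joint_positions'].round(2),'F',s['ft_force'].round(1),s['grip_width'].round(3))
                                                                                                                                                                                                                                                                                                                             ^^^^^^^^^^^^^^^^^^^^^
AttributeError: 'float' object has no attribute 'round'
```

```bash
sed -i "s/s\['grip_width'\].round(3)/s['grip_width'],s['grasp_force']/" st.py
python3 -m creep '[0,-0.22,-0.3,0,0,0,1, 0,0,-0.7,0,0,0,1, 0,0,-0.95,0,0,0,1, 0,0,-0.95,0,0,0,1, 0,0,-0.95,0,0,0,1, 0,0,-0.95,0,0,0,1, 0,0,-0.9,0,0,0,1, 0,0,-0.6,0,0,0,1, 0,0,-0.2,0,0,0,1, 0,0,0,0,0,0,1]'
python3 -m creep '[0,0,0,0,0,0,1, 0,0,0,0,0,0,1]'
python3 st.py
```

```text
clock: 20.37
position: [533.6, -395.7, 58.1]
orientation: [-3.128, 0.275, 0.003]
ft_force: [-0.8, 0.2, -2.6]
grip_width: 0.177
grasp_force: 50.0
clock: 20.53
position: [534.9, -397.9, 61.3]
orientation: [3.128, -0.277, 0.004]
ft_force: [2.2, 0.5, -3.0]
grip_width: 0.181
grasp_force: 50.0
20.5333 [ 534.9 -397.9   61.3] yaw -10.13 pitch 0.14 roll 0.05 q [ 0.63  0.64 -0.12  1.69  0.1   0.82 -1.28] F [ 2.2  0.5 -3. ] 0.18061630269861143 49.98555779457092
```

```bash
python3 -m creep '[0,-0.02,-0.3,0,0,0,1, 0,0,-0.3,0,0,0,1, 0,0,-0.2,0,0,0,1, 0,0,-0.12,0,0,0,1, 0,0,-0.08,0,0,0,1, 0,0,0,0,0,0,1, 0,0,0,0,0,0,1]'
python3 st.py
```

```text
clock: 21.12
position: [533.1, -398.0, 35.8]
orientation: [-3.129, 0.279, 0.002]
ft_force: [-3.9, 2.6, 6.6]
grip_width: 0.181
grasp_force: 50.0
21.1167 [ 533.1 -398.    35.8] yaw -10.19 pitch -0.07 roll -0.01 q [ 0.63  0.67 -0.12  1.7   0.11  0.78 -1.29] F [-3.9  2.6  6.6] 0.18108461639494505 49.988969564437866
```

```bash
python3 -m creep '[0,0,0,0,0,0,0.5, 0,0,0,0,0,0,0.5, 0,0,0,0,0,0,0.5, 0,0,0,0,0,0,0.5, 0,0,0,0,0,0,0.5, 0,0,0,0,0,0,0.5]'
python3 -m creep '[-0.04,0.01,0.01,0.1,0.5,0,0.5, -0.04,0.01,0.01,0.1,0.6,0,0.5, -0.04,0.01,0.01,0.1,0.6,0,0.5, -0.05,0.01,0.01,0.1,0.6,0,0.5, -0.05,0,0,0.08,0.45,0,0.5, 0,0,0,0.05,0.2,0,0.5, 0,0,0,0,0,0,0.5, 0,0,0,0,0,0,0.5]'
python3 st.py
```

```text
clock: 21.62
position: [533.7, -398.4, 34.9]
orientation: [3.129, -0.278, 0.0]
ft_force: [-0.0, -0.2, -0.3]
grip_width: 0.5
grasp_force: 0.0
clock: 22.28
position: [528.2, -397.2, 35.4]
orientation: [-3.068, 0.272, 0.463]
ft_force: [0.3, 0.4, -0.0]
grip_width: 0.5
grasp_force: 0.0
22.2833 [ 528.2 -397.2   35.4] yaw -10.15 pitch -17.16 roll -0.0 q [ 0.54  0.8  -0.06  1.47  0.15  1.16 -1.33] F [ 0.3  0.4 -0. ] 0.49982912676948915 0.0
```

```bash
python3 -m creep '[0,0,0,0,0,0,0.75, 0,0,0,0,0,0,0.85, 0,0,0,0,0,0,1, 0,0,0,0,0,0,1, 0,0,0,0,0,0,1, 0,0,0,0,0,0,1, 0,0,0,0,0,0,1, 0,0,0,0,0,0,1]' 55
python3 st.py
python3 -m creep '[0,0,0.2,0,0,0,1, 0,0,0.5,0,0,0,1, 0,0,0.9,0,0,0,1, 0,0,1,0,0,0,1, 0,0,1,0,0,0,1, 0,0,1,0,0,0,1, 0,0,1,0,0,0,1, 0,0,1,0,0,0,1, 0,0,0.8,0,0,0,1, 0,0,0,0,0,0,1]'
```

```text
clock: 22.95
position: [527.9, -397.4, 36.2]
orientation: [-3.068, 0.273, 0.464]
ft_force: [-0.8, -0.4, 2.3]
grip_width: 0.177
grasp_force: 55.0
22.95 [ 527.9 -397.4   36.2] yaw -10.18 pitch -17.18 roll 0.01 q [ 0.54  0.8  -0.06  1.47  0.15  1.16 -1.33] F [-0.8 -0.4  2.3] 0.17744672911781387 54.9956613779068
clock: 23.78
position: [530.1, -398.5, 226.5]
orientation: [-3.074, 0.274, 0.452]
ft_force: [0.2, -0.9, -1.7]
grip_width: 0.181
grasp_force: 55.0
```

```bash
python3 -m creep '[0.1,0.4,0,0,0,0.1,1, 0.3,0.8,0,0,0,0.2,1, 0.3,0.95,0,0,0,0.2,1, 0.3,0.95,0,0,0,0.2,1, 0.3,0.95,0,0,0,0.2,1, 0.3,0.95,0,0,0,0.2,1, 0.3,0.95,0,0,0,0.2,1, 0.3,0.95,0,0,0,0.2,1, 0.3,0.95,0,0,0,0.2,1, 0.3,0.95,0,0,0,0.2,1]'
python3 -m creep '[0.3,0.95,0,0,0,0.2,1, 0.3,0.95,0,0,0,0.2,1, 0.3,0.95,0,0,0,0.2,1, 0.3,0.95,0,0,0,0.2,1, 0.3,0.95,0,0,0,0.2,1, 0.3,0.95,0,0,0,0.2,1, 0.3,0.95,0,0,0,0.1,1, 0.3,0.8,0,0,0,0,1, 0.25,0.55,0,0,0,0,1, 0,0,0,0,0,0,1]'
python3 -m creep '[0.02,0,0,0.05,-0.33,0,1, 0,0,0,0.09,-0.65,0,1, 0,0,0,0.09,-0.65,0,1, 0,0,0,0.09,-0.65,0,1, 0,0,0,0.09,-0.65,0,1, 0,0,0,0.09,-0.65,0,1, 0,0,0,0.09,-0.65,0,1, 0,0,0,0.09,-0.65,0,1, 0,0,0,0.07,-0.35,0,1, 0,0,0,0,0,0,1]'
python3 -m creep '[0,0,-0.4,0,0,0,1, 0,0,-0.7,0,0,0,1, 0,0,-0.5,0,0,0,1, 0,0,-0.23,0,0,0,1, 0,0,0,0,0,0,1, 0,0,0,0,0,0,1]'
cat > tp.py <<'E'
from h import *
import sys
s=get_state(); p=camera_params('side'); Q=R.from_rotvec(s['orientation']); M=Q.as_matrix()
pr=float(sys.argv[1]) if len(sys.argv)>1 else 17.2   # rod pitch in tool
c,sn=np.cos(np.radians(pr)),np.sin(np.radians(pr)); a=M@np.array([c,0,-sn]); g=s['position']-19*M[:,2]; o=g-47.7*a; tip=o-80*a
mo=np.array([527,-.5,110]); e=np.array([.857,.1235,.5]); n=np.array([-.1426,.9898,0]); k=np.cross(e,n)
print('rod yaw',np.degrees(np.arctan2(a[1],a[0])).round(2),'pitch',np.degrees(np.arcsin(a[2])).round(2)); 
for nm,w in(('tip',tip),('org',o)): print(nm,w.round(1),'along',((w-mo)@e).round(1),'y',((w-mo)@n).round(1),'z',((w-mo)@k).round(1))
print('j',s['joint_positions'].round(3),'F',s['ft_force'].round(1),'t',s['clock'],s['grasp_force'])
E
python3 tp.py; python3 st.py
```

```text
clock: 24.62
position: [597.5, -172.8, 218.8]
orientation: [3.105, 0.027, -0.474]
ft_force: [-0.1, -0.6, -2.9]
grip_width: 0.181
grasp_force: 55.0
clock: 25.45
position: [663.6, 29.7, 218.9]
orientation: [3.079, 0.233, -0.469]
ft_force: [-0.8, 0.5, -2.8]
grip_width: 0.176
grasp_force: 55.0
clock: 26.28
position: [661.9, 21.5, 219.6]
orientation: [-3.099, -0.22, -0.352]
ft_force: [-0.8, -0.4, -3.0]
grip_width: 0.177
grasp_force: 55.0
clock: 26.78
position: [664.9, 22.8, 174.5]
orientation: [-3.097, -0.221, -0.353]
ft_force: [0.4, -0.3, -2.4]
grip_width: 0.177
grasp_force: 55.0
rod yaw 8.15 pitch 30.22
tip [551.4   6.6 128.7] along 31.1 y 3.5 z 3.6
org [619.8  16.4 169. ] along 111.1 y 3.5 z 3.9
j [ 0.083  0.413 -0.269  1.805  0.166  0.715 -1.694] F [ 0.4 -0.3 -2.4] t 26.7833 54.99444544315338
26.7833 [664.9  22.8 174.5] yaw 8.15 pitch 13.02 roll -0.01 q [ 0.08  0.41 -0.27  1.81  0.17  0.71 -1.69] F [ 0.4 -0.3 -2.4] 0.17699967323569457 54.99444544315338
```

```bash
python3 -m creep '[0.09,-0.13,-0.13,0,0,0,1, 0,0,0,0,0,0,1, 0,0,0,0,0,0,1]' >/dev/null
python3 tp.py
python3 - <<'E'
from h import *
o=[]
mo=np.array([527,-.5,110]); e=np.array([.857,.1235,.5])
for n in('side','top'):
    im,d,p=shot(n,n[0]+'4'); T=np.linalg.inv(p['T'])
    def px(w): c=T[:3,:3]@w+T[:3,3]; return np.array([p['fx']*c[0]/c[2]+p['cx'],p['fy']*c[1]/c[2]+p['cy']])
    u,v=px(mo+20*e).astype(int); x0,y0=u-30,v-30
    I=cv2.resize(im[y0:y0+60,x0:x0+40+20],None,fx=6.5,fy=6.5,interpolation=cv2.INTER_CUBIC); o.append(cv2.cvtColor(I,cv2.COLOR_RGB2BGR)); print(n,'mouth crop px',((px(mo)-[x0,y0]+.5)*6.5).round(),'mouth+30',((px(mo+30*e)-[x0,y0]+.5)*6.5).round())
cv2.imwrite('pics/pair4.png',np.hstack(o))
E
```

```text
rod yaw 8.11 pitch 30.33
tip [554.1   2.8 126.3] along 31.8 y -0.6 z 0.5
org [622.5  12.5 166.7] along 111.8 y -0.7 z 0.9
j [ 0.088  0.419 -0.267  1.803  0.167  0.71  -1.689] F [-0.5 -0.  -3. ] t 27.0333 54.994502663612366
side mouth crop px [239. 230.] mouth+30 [180. 187.]
top mouth crop px [209. 240.] mouth+30 [197. 178.]
```

View pics/pair4.png

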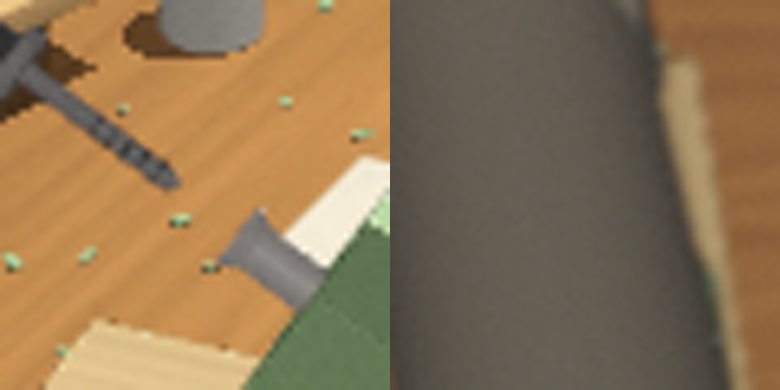

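The side crop shows the tip at (175,183), and the rod's line extended meets the rim centre at (241,237), so it is aligned. The arm hides the top view. I move in carefully and watch the side force.

```bash
python3 -m creep '[-0.34,-0.05,-0.2,0,0,0,1, -0.34,-0.05,-0.2,0,0,0,1, -0.34,-0.05,-0.2,0,0,0,1, -0.2,-0.03,-0.12,0,0,0,1, -0.2,-0.03,-0.12,0,0,0,1, -0.17,-0.025,-0.1,0,0,0,1, 0,0,0,0,0,0,1, 0,0,0,0,0,0,1]'
python3 tp.py
```

```text
clock: 27.8
position: [627.3, 13.5, 148.4]
orientation: [-3.097, -0.22, -0.356]
ft_force: [0.0, 0.6, -3.2]
grip_width: 0.174
grasp_force: 55.0
rod yaw 8.14 pitch 30.31
tip [513.9  -2.7 102.5] along -15.3 y -0.3 z 0.2
org [582.3   7.1 142.9] along 64.7 y -0.4 z 0.6
j [ 0.099  0.388 -0.269  1.916  0.171  0.627 -1.696] F [ 0.   0.6 -3.2] t 27.8 54.99446511268616
```

```bash
python3 -m creep '[-0.2,-0.03,-0.12,0,0,0,1, -0.2,-0.03,-0.12,0,0,0,1, -0.2,-0.03,-0.12,0,0,0,1, -0.2,-0.03,-0.12,0,0,0,1, -0.2,-0.03,-0.12,0,0,0,1, -0.2,-0.03,-0.11,0,0,0,1, 0,0,0,0,0,0,1, 0,0,0,0,0,0,1]'
python3 tp.py
```

```text
clock: 28.47
position: [597.0, 9.0, 130.5]
orientation: [-3.097, -0.22, -0.355]
ft_force: [0.3, -0.6, -3.0]
grip_width: 0.178
grasp_force: 55.0
rod yaw 8.14 pitch 30.28
tip [483.6  -7.2  84.6] along -50.7 y -0.5 z -0.0
org [552.    2.5 125. ] along 29.3 y -0.6 z 0.4
j [ 0.105  0.368 -0.269  1.999  0.177  0.565 -1.703] F [ 0.3 -0.6 -3. ] t 28.4667 54.99448478221893
```

```bash
python3 -m creep '[-0.2,-0.03,-0.12,0,0,0,1, -0.2,-0.03,-0.12,0,0,0,1, -0.2,-0.03,-0.12,0,0,0,1, -0.14,-0.02,-0.08,0,0,0,1, -0.1,-0.015,-0.06,0,0,0,1, 0,0,0,0,0,0,1, 0,0,0,0,0,0,1]'
python3 tp.py
```

```text
clock: 29.05
position: [576.3, 5.9, 118.1]
orientation: [-3.097, -0.22, -0.356]
ft_force: [-0.2, -0.3, -3.9]
grip_width: 0.179
grasp_force: 55.0
rod yaw 8.14 pitch 30.3
tip [462.9 -10.3  72.2] along -75.0 y -0.6 z -0.3
org [ 5.313e+02 -5.000e-01  1.126e+02] along 4.9 y -0.6 z 0.1
j [ 0.108  0.357 -0.267  2.054  0.182  0.52  -1.709] F [-0.2 -0.3 -3.9] t 29.05 54.994579553604126
```

```bash
python3 -m creep '[-0.07,-0.01,-0.04,0,0,0,1, -0.07,-0.01,-0.04,0,0,0,1, 0,0,0,0,0,0,1, 0,0,0,0,0,0,1]'
python3 -m creep '[-0.035,-0.005,-0.02,0,0,0,1, 0,0,0,0,0,0,1, 0,0,0,0,0,0,1]'
python3 tp.py
```

```text
clock: 29.38
position: [572.8, 5.5, 116.2]
orientation: [-3.097, -0.221, -0.356]
ft_force: [0.4, -0.4, -3.0]
grip_width: 0.176
grasp_force: 55.0
clock: 29.63
position: [572.8, 5.5, 116.2]
orientation: [-3.097, -0.22, -0.358]
ft_force: [1.2, -0.5, -1.4]
grip_width: 0.179
grasp_force: 55.0
rod yaw 8.15 pitch 30.4
tip [459.5 -10.8  70.1] along -79.1 y -0.5 z -0.4
org [527.8  -1.  110.6] along 0.9 y -0.6 z 0.1
j [ 0.109  0.354 -0.267  2.065  0.184  0.51  -1.711] F [ 1.2 -0.5 -1.4] t 29.6333 54.995089173316956
```

Contact is beginning (force rising along the axis). I press a bit further and hold for at least 0.3 s.

```bash
python3 -m creep '[-0.07,-0.01,-0.04,0,0,0,1, 0,0,0,0,0,0,1, 0,0,0,0,0,0,1]'
python3 -m creep '[-0.07,-0.01,-0.04,0,0,0,1, 0,0,0,0,0,0,1, 0,0,0,0,0,0,1, 0,0,0,0,0,0,1, 0,0,0,0,0,0,1, 0,0,0,0,0,0,1]'
python3 tp.py
```

```text
clock: 29.88
position: [572.8, 5.5, 116.3]
orientation: [-3.096, -0.221, -0.364]
ft_force: [5.0, 1.0, 1.0]
grip_width: 0.176
grasp_force: 55.0
clock: 30.38
position: [572.8, 5.5, 116.3]
orientation: [-3.095, -0.221, -0.37]
ft_force: [6.6, 0.3, 2.9]
grip_width: 0.179
grasp_force: 55.0
rod yaw 8.16 pitch 30.82
tip [459.8 -10.7  69.4] along -79.2 y -0.5 z -1.2
org [527.8  -1.  110.4] along 0.8 y -0.6 z -0.0
j [ 0.109  0.352 -0.267  2.07   0.185  0.5   -1.712] F [6.6 0.3 2.9] t 30.3833 54.996278285980225
```

Run:
```python
from h import *
im,d,p=shot('side','s5'); cv2.imwrite('pics/crop5.png',cv2.cvtColor(cv2.resize(im[190:260,225:315],None,fx=7,fy=7,interpolation=cv2.INTER_CUBIC),cv2.COLOR_RGB2BGR))
```

```text
(no output)
```

View pics/crop5.png

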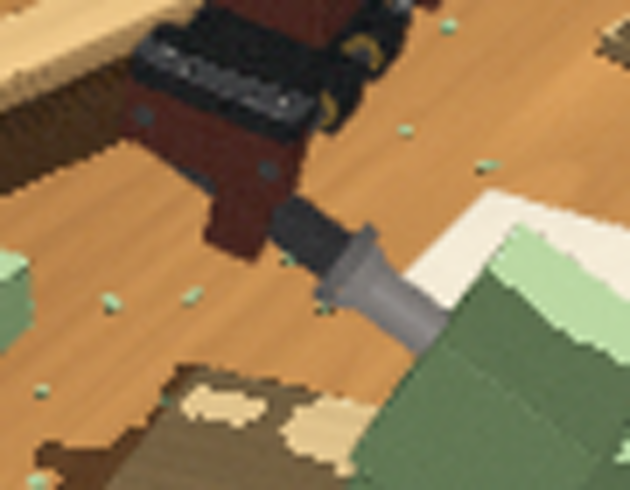

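The picture shows the collar flush against the tube's mouth at (350,265). I draw it straight out, raise and level it.

```bash
python3 -m creep '[0.2,0.03,0.12,0,0,0,1, 0.34,0.05,0.2,0,0,0,1, 0.5,0.07,0.3,0,0,0,1, 0.5,0.07,0.3,0,0,0,1, 0.5,0.07,0.3,0,0,0,1, 0.5,0.07,0.3,0,0,0,1, 0.5,0.07,0.3,0,0,0,1, 0.5,0.07,0.3,0,0,0,1, 0.5,0.07,0.3,0,0,0,1, 0.34,0.05,0.2,0,0,0,1]'
python3 tp.py
python3 -m creep '[0,0,0.4,-0.05,0.33,0,1, 0,0,0.6,-0.1,0.7,0,1, 0,0,0.6,-0.1,0.7,0,1, 0,0,0.4,-0.1,0.7,0,1, 0,0,0,-0.1,0.7,0,1, 0,0,0,-0.1,0.7,0,1, 0,0,0,-0.1,0.7,0,1, 0,0,0,-0.1,0.65,0,1, 0,0,0,0,0,0,1, 0,0,0,0,0,0,1]'
python3 tp.py; python3 st.py
```

```text
clock: 31.27
position: [678.6, 20.5, 179.3]
orientation: [-3.097, -0.22, -0.354]
ft_force: [0.0, 0.1, -2.9]
grip_width: 0.176
grasp_force: 55.0
rod yaw 8.13 pitch 30.24
tip [565.2   4.2 133.5] along 45.1 y -0.8 z 1.1
org [633.6  14.  173.8] along 125.0 y -0.8 z 1.4
j [ 0.086  0.429 -0.267  1.769  0.165  0.736 -1.685] F [ 0.   0.1 -2.9] t 31.2667 54.99445080757141
clock: 32.1
position: [678.1, 20.7, 227.4]
orientation: [3.078, 0.22, -0.458]
ft_force: [-0.1, -0.0, -2.1]
grip_width: 0.177
grasp_force: 55.0
rod yaw 8.17 pitch 0.26
tip [557.2   3.3 245. ] along 93.8 y -0.5 z 101.7
org [636.3  14.7 245.4] along 163.3 y -0.6 z 62.0
j [ 0.009  0.669 -0.231  1.262  0.128  1.522 -1.648] F [-0.1 -0.  -2.1] t 32.1 54.99434530735016
32.1 [678.1  20.7 227.4] yaw 8.16 pitch -16.94 roll 0.03 q [ 0.01  0.67 -0.23  1.26  0.13  1.52 -1.65] F [-0.1 -0.  -2.1] 0.17734648421126284 54.99434530735016
```

```bash
python3 -m creep '[-0.1,-0.5,0,0,0,-0.2,1, -0.13,-0.9,0,0,0,-0.35,1, -0.13,-0.95,0,0,0,-0.35,1, -0.13,-0.95,0,0,0,-0.35,1, -0.13,-0.95,0,0,0,-0.35,1, -0.13,-0.95,0,0,0,-0.35,1, -0.13,-0.95,0,0,0,-0.35,1, -0.13,-0.95,0,0,0,-0.35,1, -0.13,-0.95,0,0,0,-0.35,1, -0.13,-0.9,0,0,0,-0.2,1]'
python3 -m creep '[-0.05,-0.1,-0.4,0,0,0,1, 0,0,-0.7,0,0,0,1, 0,0,-0.9,0,0,0,1, 0,0,-0.9,0,0,0,1, 0,0,-0.6,0,0,0,1, 0,0,-0.3,0,0,0,1, 0,0,0,0,0,0,1, 0,0,0,0,0,0,1, 0,0,0,0,0,0,1]'
python3 tp.py
python3 - <<'E'
from h import *
im,d,p=shot('side','s6'); cv2.imwrite('pics/crop6.png',cv2.cvtColor(cv2.resize(im[130:350,120:420],None,fx=2.5,fy=2.5,interpolation=cv2.INTER_CUBIC),cv2.COLOR_RGB2BGR))
s=get_state(); print(s['position'],abs(s['joint_velocities']).max())
E
```

```text
clock: 32.93
position: [644.7, -206.7, 230.3]
orientation: [-3.071, 0.282, 0.453]
ft_force: [0.5, -0.6, -2.9]
grip_width: 0.175
grasp_force: 55.0
clock: 33.68
position: [645.8, -206.2, 135.7]
orientation: [-3.072, 0.274, 0.452]
ft_force: [-0.1, 0.4, -2.5]
grip_width: 0.178
grasp_force: 55.0
rod yaw -10.19 pitch 0.46
tip [ 525.5 -184.6  152.9] along -2.6 y -182.0 z 51.0
org [ 604.2 -198.7  153.5] along 63.5 y -207.2 z 13.6
j [ 0.287  0.732 -0.125  1.353  0.088  1.354 -1.599] F [-0.1  0.4 -2.5] t 33.6833 54.99435067176819
[ 645.90024504 -206.17920119  135.7986658 ] 0.0013111650030960013
```

View pics/crop6.png

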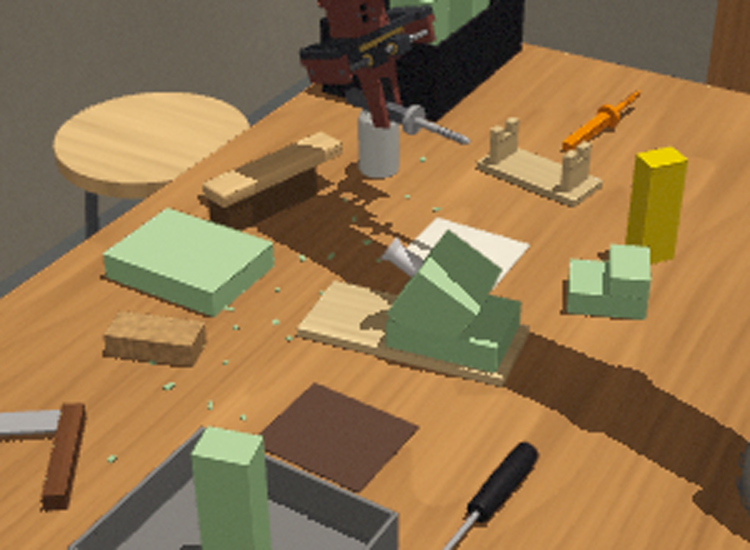

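The picture shows the rod held level at (435,125), with its tip at (467,141) above the white card, the offcut standing in the tray (230,490), and the bystanders where they were. I hand in the job.

```bash
python3 -c "from bench import *; print(close_job())"
```

```text
the job is handed in; nothing more can be done
None
```

I handed the job in at about 34 s of the 67 s allowed: the offcut stands in the tray, the rod went in until its collar met the mouth and came out again, and it is held level with its tip about 15 cm above the card's centre. It took one extra step, setting the rod back in its rest to grip it at a lean, because a square grip would have run joint 6 out of range.

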